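Press the last peg home and point out the empty peg hole

TASK

In the peg row of the wooden zither, press the one peg that still stands proud fully home with the fingertips, from on top and without gripping it or pulling it up, until it sits as low as the other pegs. Then show the apprentice where the next peg goes: point straight down at the one empty peg hole, with the fingertips just above it (no more than about 5 cm) and not touching, stay there for at least two seconds, and finish still pointing at it. Leave the zither itself, the other pegs and the loose things around them untouched.

Things in the scene. Friction and masses are not known exactly. Their poses are not given: they have to be found in the camera images.
- zither: Amber wing-shaped wooden zither, fixed flat on the bench. Origin: on the bench under the middle of the peg row; x along the row, y towards the tail, z up. Pale peg block 300 x 50 mm, top 55 mm above the bench, with 8 holes 30 mm apart along x (which holds what varies). Soundboard from y = 25 to 500 mm, 45 mm above the bench; bridge bar at y = 95 mm, 55 mm high. Leave alone.
- proud_peg (a joint): How far (m) the proud peg is pushed down: 0.028 is fully home, collar on the block. It starts at 0.002 to 0.010, that is 18 to 26 mm higher than its neighbours. A tight friction fit: it yields to a slow push of about 7 to 12 N, stays where it is left and stops hard when home.
- proud_peg_top (a point): Centre of the top face of the proud peg's dark thumb-piece (12 mm along the row, 20 across, 20 tall). Below it a dark collar, 15 mm across, 4 tall, and a pale 10 mm stem that shows as far as the peg stands proud. The point moves with the peg; 24 mm above the block's top (79 mm above the bench) when home. Axes parallel to the zither's.
- empty_hole: The one empty peg hole: a dark round hole, 12 mm across and 18 mm deep, in the top of the pale block. Origin: centre of its mouth, level with the block's top (55 mm above the bench). Axes parallel to the zither's.
- spare_peg: Loose peg with a dark head and pale stem, 66 mm long, 20 mm wide, 12 mm thick, lying on the soundboard; for the apprentice, leave alone. Origin: on its underside, inside the head.
- tape_roll: Roll of cream masking tape lying flat on the soundboard, 90 mm across, 25 mm tall. Origin: centre of its underside. Leave alone.
- pliers: Pliers with red handles, 175 mm long, 14 mm thick, lying on the bench. Origin: underside, near the middle. Leave alone.
- knife: Yellow utility knife, blade in, 155 mm long, 21 mm thick, lying on the bench. Origin: centre of its underside. Leave alone.
- mallet: Wooden mallet lying on the bench, 245 mm long, head 105 mm wide and 70 mm tall. Origin: bench height, below the handle's length, 100 mm behind the head's centre along -x. Leave alone.
- wax_tin: Round green wax tin, 72 mm across, 45 mm tall. Origin: centre of its underside. Leave alone.
- peg_1: A peg that is already home: same form and colours as the proud peg, its top 24 mm above the block, turned up to 15 degrees either way. Origin: on its axis, level with the block's top. Leave alone.
- peg_2: Another peg that is home, as peg_1.
- peg_3: Another peg that is home, as peg_1.
- peg_4: Another peg that is home, as peg_1.
- peg_5: Another peg that is home, as peg_1.
- peg_6: Another peg that is home, as peg_1.

How it is judged (in metres and radians):
On the way, in this order (a step that is already met when the one before it is completed fails the run):
1. the proud peg is pressed fully home (within 2 mm) (value of joint proud_peg above 0.026 m), for 0.2 s.
2. the tool points straight down just above the empty hole for two seconds (horizontal distance between the grasp point and empty_hole below 0.012 m and z of the grasp point in the frame of empty_hole below 0.075 m and angle between the grasp point's own z axis and vertical above 2.7 rad), for 2 s.
At the end, for the whole second after the job is handed in: The proud peg is home to within 2 mm, and the tool still points down (within 25 degrees) at the empty hole: TCP within 12 mm sideways of its centre and no more than 75 mm above its mouth (fingertips no more than about 55 mm), touching nothing (all of step 2 and value of joint proud_peg above 0.026 m).
It fails at once if the zither or a peg that is already home is touched (contact force between any of the arm, the fingers and zither above 0.5 N or contact force between any of the arm, the fingers and peg_1 above 0.5 N or contact force between any of the arm, the fingers and peg_2 above 0.5 N or contact force between any of the arm, the fingers and peg_3 above 0.5 N or contact force between any of the arm, the fingers and peg_4 above 0.5 N or contact force between any of the arm, the fingers and peg_5 above 0.5 N or contact force between any of the arm, the fingers and peg_6 above 0.5 N).
It fails at once if a loose thing is touched, moved or lifted (contact force between any of the arm, the fingers and spare_peg above 0.5 N or contact force between any of the arm, the fingers and tape_roll above 0.5 N or contact force between any of the arm, the fingers and pliers above 0.5 N or contact force between any of the arm, the fingers and knife above 0.5 N or contact force between any of the arm, the fingers and mallet above 0.5 N or contact force between any of the arm, the fingers and wax_tin above 0.5 N or distance of any of spare_peg, tape_roll, pliers, knife, mallet, wax_tin from where it was at the start of the episode above 0.01 m).
It fails at once if the proud peg is taken between the fingers (z of the grasp point in the frame of proud_peg_top below 0.008 m and horizontal distance between the grasp point and proud_peg_top below 0.02 m).
It fails at once if the proud peg is pulled up (value of joint proud_peg below 0.001 m).
It also fails if it takes over 42 s, if anything falls off the work surface, if the arm or the gripper's body presses on something with over 40 N, if the wrist force passes 120 N, or if a joint passes its speed limit or range.

ROBOT

A 6-joint arm with a two-finger parallel gripper is mounted at the origin on the work surface. World frame = base frame: x ahead of the robot, y to its left, z up, the work surface at z = 0. Lengths are in m, angles in degrees, forces in N, time in s.
With the tool pointing down it reaches from about 0.325 to 0.85 m from the base axis. Payload 15.5 kg.
Tool frame: the origin (TCP) lies between the finger pads, 19 mm behind the fingertips; this is the grasp point; z points along the fingers, y is the line along which they close (so a half turn about z gives the same grasp; the last joint's range is limited). The gripper opens to 91 mm and grips with 3 to 60 N. Pads are 32 mm wide; open, the fingers measure 118 mm over their backs; the gripper's body (76 mm by 178 mm) begins 60 mm behind the grasp point.
Start: joints at [-73.367, 28.281, 77.091, -0, 74.628, -5.472], TCP at [0.235, -0.579, 0.233] pointing down, gripper open.
Joint ranges: [-166.48, 166.48], [-47.26, 123.95], [12.59, 153.08], [-70.14, 250.14], [6.76, 159.57], [-176.63, 176.63]. Speed limits (degrees/s): [108.29, 108.29, 147.25, 172.46, 172.46, 172.46].

INTERFACE

Orientations are given as a 3x3 rotation matrix whose columns are the frame's x, y, z axes.
In Python, from bench import ctrl gives the robot as it stands. The module is installed in compiled form; this text tells all that it offers. Calls block until the motion is done:
- ctrl.goto(position, orientation): joint-space move of the TCP to a pose.
- ctrl.move_l(position, vel=0.15, ori=None, contact_N=None): straight line of the TCP; ori=None keeps the orientation; vel is the mean speed in m/s. With contact_N (N) it stops when the force on the tool has changed by that much, and returns True; else False.
- ctrl.movej(angles): joint-space move.
- ctrl.command_gripper(opening): opening from 0.0 (shut) to 1.0 (fully open); the grip force is fixed at half the most; returns when the fingers have stopped.
- ctrl.sleep(seconds).
- ctrl.ik(position, orientation): joint angles nearest the present ones, or None.
- ctrl.read_camera(name): name is "scene" or "top"; returns the picture (420x560x3 uint8, blue, green, red); there is no depth.
- ctrl.camera_params(name): a dict with "fx", "fy", "cx", "cy" (pixels), "pose" (4x4, takes a point from camera to world coordinates). Camera axes: x right, y up, looking along -z (the intrinsics and any distortion apply to the point x, -y, -z); pixel columns grow to the right and rows downward; lengths in m; the calibration is good to about 2 mm. A picture is of the moment at which its call begins. camera_params takes no time and is no camera call.
A pose or a line that the arm cannot do raises ctrl.MotionError and nothing moves.
- ctrl.sign_off(): hands the job in; it is judged then, once.
Readings, each from a call of its own:
- ctrl.current_t(): time.
- ctrl.current_q(): joint angles.
- ctrl.current_dq(): joint speeds.
- ctrl.current_effort(): joint torques, N m.
- ctrl.current_tool_pos(): TCP position.
- ctrl.current_eef_rot(): TCP orientation.
- ctrl.current_contact_force(): force on the tool from outside, world axes, zero at the start.
- ctrl.current_wrist_torque(): the same for the moment, N m.
- ctrl.current_grip_width(): opening from 0.0 (shut) to 1.0 (fully open).
- ctrl.current_grasp_force(): force on a finger pad.
Only numpy, scipy, OpenCV 4.12 (cv2) and the standard library are available. Lean on these libraries where they do the work, as an engineer would, in place of code of your own. Each camera call takes 0.05 s, during which the arm holds its last target. There are 200 camera calls.

## Working session

There is one attempt and no reset: what is moved stays moved. The work goes in short steps, each a Python script; the robot and the scene stay as the last script left them, time stands still between calls to the robot, and variables do not carry over. Pictures are saved under pics/ and viewed, at most 10 in all, crops included, and the job is handed in when it is done.

```bash
mkdir -p pics; python3 - <<'E'
from bench import ctrl
import cv2,numpy as np
np.set_printoptions(precision=4,suppress=True)
for n in("scene","top"):
    cv2.imwrite(f"pics/{n}0.png",ctrl.read_camera(n)); print(n,ctrl.camera_params(n))
print(ctrl.current_t(),ctrl.current_eef_rot())
E
```

```text
scene {'fx': 415.75177484913786, 'fy': 415.75177484913786, 'cx': 276.3354499373012, 'cy': 203.13467375931108, 'pose': array([[-0.7662, -0.3928,  0.5086,  1.0627],
       [ 0.6424, -0.4916,  0.588 ,  0.4837],
       [ 0.0191,  0.7772,  0.629 ,  0.7802],
       [ 0.    ,  0.    ,  0.    ,  1.    ]])}
top {'fx': 398.6187179454852, 'fy': 398.6187179454852, 'cx': 273.52032895913186, 'cy': 208.0578399037475, 'pose': array([[ 0.0165,  0.9827, -0.1842,  0.2736],
       [-0.9995,  0.0213,  0.024 , -0.1192],
       [ 0.0275,  0.1837,  0.9826,  1.3826],
       [ 0.    ,  0.    ,  0.    ,  1.    ]])}
0.1 [[ 0.9265  0.3763 -0.0003]
 [ 0.3763 -0.9265  0.0011]
 [ 0.0001 -0.0011 -1.    ]]
```

View pics/top0.png

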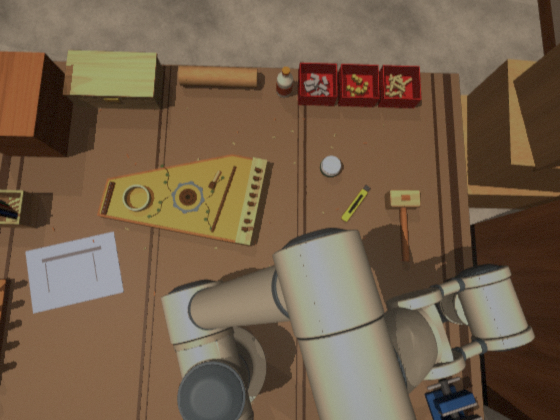

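View pics/scene0.png

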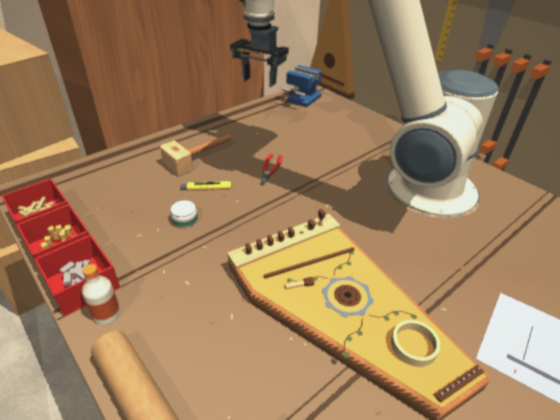

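The top view shows the peg row at about columns 245–265 and rows 160–243. In the scene view it runs from (235,255) to (335,220), and the end peg near (322,215) looks proud. I'll enlarge both.

```bash
python3 - <<'E'
import cv2
a=cv2.imread("pics/top0.png")[150:255,225:285]
b=cv2.imread("pics/scene0.png")[195:285,220:350]
cv2.imwrite("pics/tc.png",cv2.resize(a,None,fx=5.7,fy=5.7,interpolation=cv2.INTER_CUBIC))
cv2.imwrite("pics/sc.png",cv2.resize(b,None,fx=6,fy=6,interpolation=cv2.INTER_CUBIC))
E
```

```text
(no output)
```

View pics/tc.png

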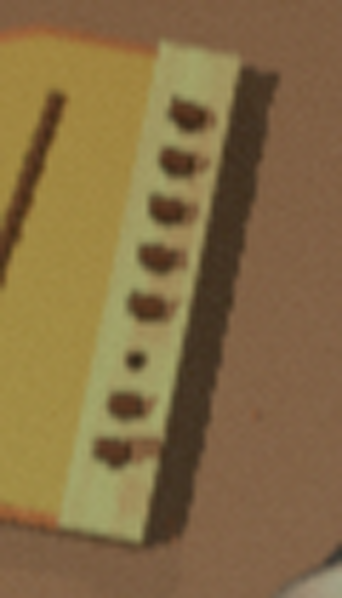

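View pics/sc.png

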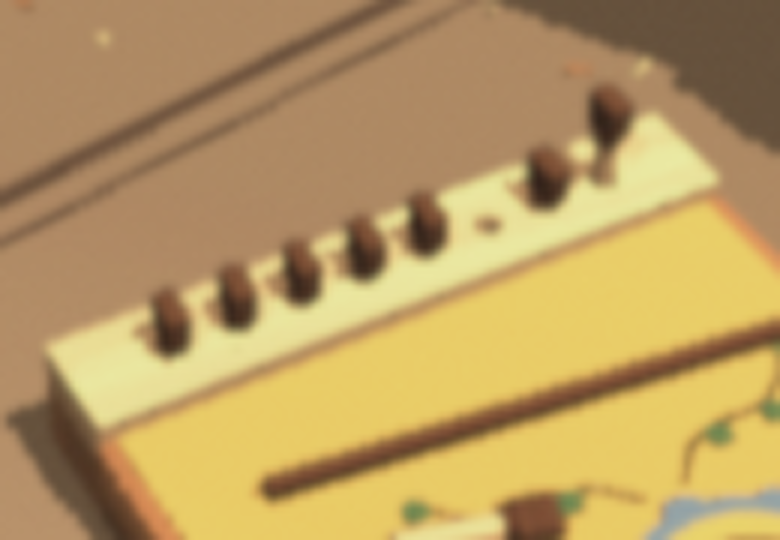

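The proud peg is the end peg nearest the robot (zither x = -105 mm). The hole is the third slot from that end (x = -45 mm), at scene crop (488,225) and top crop (136,360). Next I'll fit the zither pose from the block corners and the hole.

```bash
cat > fit.py <<'E'
from bench import ctrl
import numpy as np
from scipy.optimize import least_squares
np.set_printoptions(precision=4,suppress=True)
M=np.array([[.15,.025],[.15,-.025],[-.15,-.025],[-.15,.025],[-.045,0]])
px={"top":np.array([[160,42],[240,55],[143,543],[60,522],[136,360]])/5.7+[225,150],
    "scene":np.array([[103,432],[48,347],[655,113],[718,182],[488,225]])/6+[220,195]}
def proj(n,P):
    c=ctrl.camera_params(n);T=c["pose"];p=(P-T[:3,3])@T[:3,:3]
    return np.c_[c["cx"]-c["fx"]*p[:,0]/p[:,2], c["cy"]+c["fy"]*p[:,1]/p[:,2]]
def world(q,m,z=.055):
    R=np.array([[np.cos(q[2]),-np.sin(q[2])],[np.sin(q[2]),np.cos(q[2])]])
    return np.c_[np.atleast_2d(m)@R.T+q[:2],np.full(len(np.atleast_2d(m)),z)]
def fit(names):
    return least_squares(lambda q:np.concatenate([(proj(n,world(q,M))-px[n]+.4).ravel() for n in names]),[.4,.1,0])
if __name__=="__main__":
    for k in(["top"],["scene"],["top","scene"]):
        s=fit(k);print(k,s.x,np.sqrt(np.mean(s.fun**2)),"peg",world(s.x,[-.105,0]),"hole",world(s.x,[-.045,0]))
    print(s.fun.reshape(-1,2))
E
python3 fit.py
```

```text
['top'] [ 0.5496 -0.0753 -0.1705] 0.2343940994411395 peg [[ 0.4461 -0.0575  0.055 ]] hole [[ 0.5052 -0.0676  0.055 ]]
['scene'] [ 0.547  -0.0722 -0.1687] 0.3015421604715486 peg [[ 0.4435 -0.0545  0.055 ]] hole [[ 0.5026 -0.0646  0.055 ]]
['top', 'scene'] [ 0.5478 -0.0733 -0.1694] 0.5493212113717761 peg [[ 0.4443 -0.0556  0.055 ]] hole [[ 0.5035 -0.0658  0.055 ]]
[[-0.6858  0.3303]
 [-0.5547  0.7284]
 [-0.5091  0.1373]
 [-0.704   1.0066]
 [-0.4541  0.3008]
 [-0.827  -0.3884]
 [-0.7768  0.2557]
 [-0.675   0.1156]
 [ 0.0243 -0.5552]
 [-0.4919 -0.103 ]]
```

```bash
python3 - <<'E'
from fit import *
import cv2
q=fit(["top","scene"]).x
p=world(q,[-.1075,0])[0]; c,s=np.cos(q[2]),np.sin(q[2])
best=None
for g in(1,-1):
    y=g*np.array([c,s,0]);z=np.array([0,0,-1.]);R=np.c_[np.cross(y,z),y,z]
    j=ctrl.ik([p[0],p[1],.2],R); print(g,j)
    if j is not None:
        d=np.abs(np.array(j)-ctrl.current_q()).max()
        if best is None or d<best[0]: best=(d,R)
R=best[1]; np.save("R.npy",R)
ctrl.command_gripper(0)
ctrl.goto([p[0],p[1],.2],R)
ctrl.move_l([p[0],p[1],.145],vel=.08)
for n in("scene","top"): cv2.imwrite(f"pics/{n}1.png",ctrl.read_camera(n))
a=cv2.imread("pics/scene1.png")[165:265,250:370]
cv2.imwrite("pics/s1.png",cv2.resize(a,None,fx=6,fy=6,interpolation=cv2.INTER_CUBIC))
print(ctrl.current_t(),ctrl.current_tool_pos(),ctrl.current_grip_width(),ctrl.current_contact_force())
E
```

```text
1 [-14.8151  16.3889 103.8174  -0.      59.7936  -5.1101]
-1 [-14.8151  16.3889 103.8174  -0.      59.7936 174.8899]
4.4417 [ 0.4422 -0.0553  0.1455] 0.003235641333496065 [-0.4585  0.0798  0.1195]
```

View pics/s1.png

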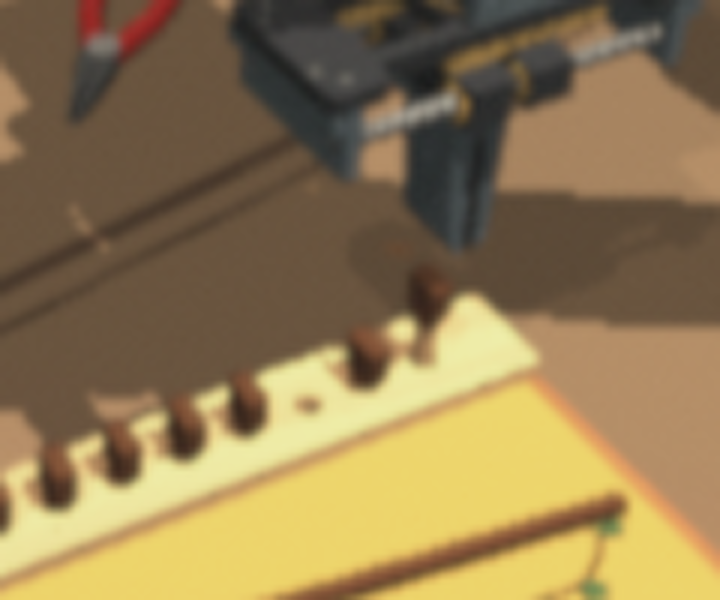

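```bash
python3 - <<'E'
from fit import *
q=fit(["top","scene"]).x;R=np.load("R.npy")
t=ctrl.current_tool_pos();tip=np.array([t+R@[dx,dy,.019] for dx,dy in((-.016,-.0135),(.016,-.0135),(.016,.0135),(-.016,.0135),(0,0))])
o=lambda P:(proj("scene",P)-[250,165]+.5)*6
print(o(tip));print("pegtop",o(world(q,[[-.105,0]],.101)),o(world(q,[[-.105,0]],.055)),o(world(q,[[-.045,0]])))
E
```

```text
[[444.172  199.9165]
 [488.7169 241.5973]
 [435.5865 261.6454]
 [391.6588 219.1261]
 [439.9453 230.3056]]
pegtop [[430.4283 278.5242]] [[421.2516 359.2685]] [[305.6488 404.9818]]
```

The fingertips, at about (452,235) in the crop, are over the proud peg, whose top is at (430,275). They lean slightly outward, away from the neighbouring peg, so I'll press.

```bash
python3 - <<'E'
from fit import *
import cv2
p=ctrl.current_tool_pos()
h=ctrl.move_l([p[0],p[1],.105],vel=.02,contact_N=4)
print(h,ctrl.current_tool_pos(),ctrl.current_contact_force())
h=ctrl.move_l([p[0],p[1],.094],vel=.01,contact_N=25)
print(h,ctrl.current_t(),ctrl.current_tool_pos(),ctrl.current_contact_force())
ctrl.sleep(.4)
print(ctrl.current_tool_pos(),ctrl.current_contact_force())
cv2.imwrite("pics/s2.png",cv2.resize(ctrl.read_camera("scene")[165:265,250:370],None,fx=6,fy=6,interpolation=cv2.INTER_CUBIC))
E
```

```text
True [ 0.4419 -0.0552  0.12  ] [-1.4053  0.4574  0.871 ]
True 7.6583 [ 0.4418 -0.0552  0.0979] [-2.9506  0.0392 13.8027]
[ 0.4418 -0.0552  0.0979] [-2.4362  0.8101 14.5239]
```

View pics/s2.png

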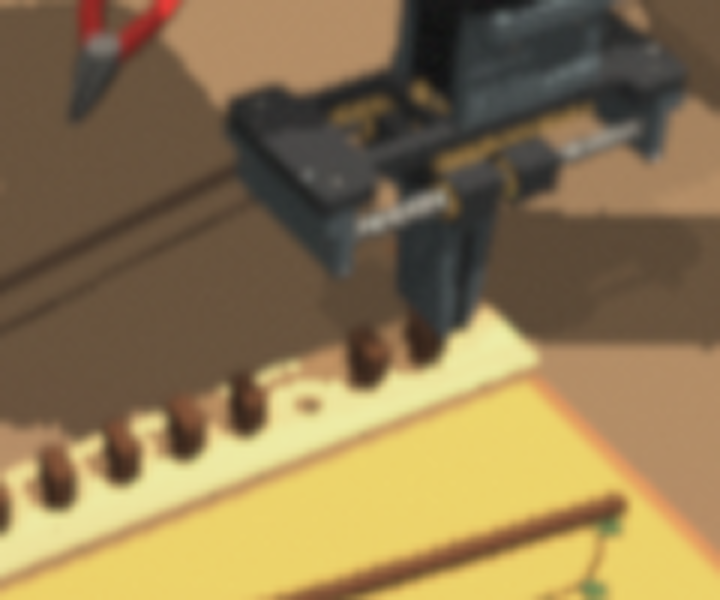

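The peg is home: its head sits level with its neighbour at about (425,335), and the fingertips are at z = 0.079 against the hard stop. Now I'll lift and point at the hole.

```bash
python3 - <<'E'
from fit import *
import cv2
q=fit(["top","scene"]).x; p=ctrl.current_tool_pos(); h=world(q,[-.045,0])[0]
ctrl.move_l([p[0],p[1],.15],vel=.05)
ctrl.move_l([h[0],h[1],.15],vel=.08,ori=np.load("R.npy"))
ctrl.move_l([h[0],h[1],.117],vel=.04)
ctrl.sleep(2.6)
print(ctrl.current_t(),h,ctrl.current_tool_pos(),ctrl.current_eef_rot()[:,2],ctrl.current_contact_force())
cv2.imwrite("pics/s3.png",cv2.resize(ctrl.read_camera("scene")[165:265,250:370],None,fx=6,fy=6,interpolation=cv2.INTER_CUBIC))
E
```

```text
13.8167 [ 0.5035 -0.0658  0.055 ] [ 0.5035 -0.0658  0.117 ] [ 0.0001 -0.     -1.    ] [ 0.0138  0.4233 -0.6347]
```

View pics/s3.png

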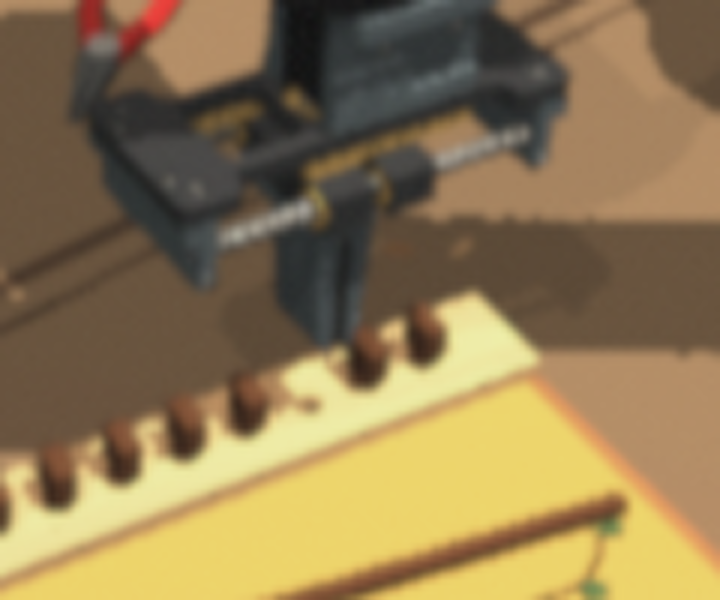

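The proud peg, now at (425,335), is level with the others. The fingertips at about (330,335) hang free above the hole at (308,404).

```bash
python3 -c "
from bench import ctrl
print(ctrl.sign_off())"
```

```text
the job is handed in; nothing more can be done
None
```

The proud peg is pressed fully home, and I handed the job in at about 14 s with the closed fingertips pointing straight down about 43 mm above the empty hole, touching nothing; the verdict was not reported back.

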